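# Index the microscope arm over the phone

### The arm

A 6-joint arm with a two-finger parallel gripper is mounted at the origin on the work surface. World frame = base frame: x ahead of the robot, y to its left, z up, the work surface at z = 0. Lengths are in m, angles in rad, forces in N, time in s.
With the tool pointing down it reaches from about 0.35 to 0.775 m from the base axis. Payload 7.3 kg.
Tool frame: the origin (TCP) lies midway between the tips of the shut fingers; the grasp point (between the pads) lies 19 mm behind it; z points along the fingers, y is the direction in which the jaws open and shut (so a half turn about z gives the same grasp; the last joint's range is limited). The gripper opens to 92 mm and grips with 3 to 60 N. Pads are 19 mm wide; open, the fingers measure 130 mm over their backs; the gripper's body (75 mm by 190 mm) begins 47 mm behind the grasp point.
Start: joints at [0.985, 0.342, 1.524, -0, 1.275, -0.146], TCP at [0.224, 0.475, 0.227] pointing down, gripper open.
Joint ranges: [-2.53, 2.53], [-0.77, 2.02], [0.04, 2.7], [-1, 4.14], [0.28, 2.66], [-3.11, 3.11]. Speed limits (rad/s): [2.57, 2.57, 3.14, 3.14, 3.14, 3.14].

### API

Orientations are given as [roll, pitch, yaw] about the fixed x, y, z axes, in that order (R = Rz(yaw) Ry(pitch) Rx(roll)).
In Python, from cell import status, eyes, job gives the robot as it stands.
- The arm moves only by the tool jog_arm, never from a script. Its argument "series" is a list of rows, each a list of 3 entries, a list of its own where there are three numbers: the gripper command: -1 is shut, 1 is fully open, values between are in proportion, then the shift along the tool's x, y, z in m, then the turn, a rotation vector about the tool's x, y, z in rad. In form: [[grip, [x, y, z], [ax, ay, az]], ...]. A call has 1 to 12 rows; each row is the pose to reach, as a shift and turn from the pose commanded when the call began, along the tool's axes at that moment; what a row does not reach only later rows make up. A row lasts 1/12 s, in which the tool goes at most 41.7 mm and 7.16 degrees, less where a joint would pass 70% of its speed; a pose out of reach is approached as far as the arm can. A call with a gripper value outside its range is refused whole. The fingers move at their own pace and stop on an object; "squeeze" is the grip in N (left out, the last holds). Time passes only in rows, so rows that repeat a pose let the fingers close. It gives the time, the measured TCP pose, the force and the opening at its end, in the units of the state.
- status.observe(): the state, without advancing time (a new reading comes with each control period).
- eyes.read_camera(name): name is "scene" or "top" or "wrist"; returns a dict with "img" (420x560x3 uint8, red, green, blue), "range_z" (420x560 float32, m along the optical axis (not along the pixel's ray), 0 where there is no reading), "camera_matrix" (3x3 intrinsics, pixels), "k1" (the pictures are not rectified: a ray, as slopes to the right and down, at radius r is drawn at 1 + k1 r^2 times it, then the intrinsics apply), "T" (4x4, takes a point from camera to world coordinates); the wrist camera has in their place "tool_from_camera" (4x4, takes a point from camera to tool coordinates, whose origin is the TCP and whose axes are the flange's). Camera axes: x right, y down, z forward; pixel columns grow to the right and rows downward; lengths in m; the calibration is good to about 2 mm. A picture is of the moment at which its call begins: read the wrist's pose just before it.
- job.hand_in(): hands the job in, once; it reports no verdict.
The state is a dict: "time": time; "qpos": joint angles; "qvel": joint speeds; "joint_efforts": joint torques, N m; "tool_pos": TCP position; "tool_rot": TCP orientation; "contact_force": force on the tool from outside, world axes, zero at the start; "torque": the same for the moment, N m; "opening": finger opening in m.
Only numpy, scipy, OpenCV 4.12 (cv2) and the standard library are available. Lean on these libraries where they do the work, as an engineer would, in place of code of your own. Each camera call takes 0.05 s, during which the arm holds its last target.

### The job

The microscope's swing arm is pinned in the middle hole of its round index plate. Hook a fingertip under the pull ring of the index pin, lift the pin against its spring, swing the arm round by one hole so that the microscope stands over the opened phone, and let the pin drop fully home in that hole. Hook the ring, do not pinch or wrench it; do not go past that hole or swing the other way, keep off the microscope itself, and leave the phone and the other things lying where they are.

Things in the scene. Friction and masses are not known exactly. Their poses are not given: they have to be found in the camera images.
- stand: Fixed microscope stand: grey base 170 x 180 x 16 mm, 38 mm post, level round dark grey index plate of 234 mm diameter, its top 150 mm above this origin. The origin lies on the mat under the vertical pivot axis of the swing arm; z up. Five 10.4 mm holes in the plate, 100 mm from the axis, 0.524 rad (30 degrees) apart; the middle one in the stand's -x direction.
- swing_arm (a joint): Angle of the swing arm about the pivot, rad, positive counter-clockwise from above; 0 (its start) points along the stand's -x. Holes at -1.047, -0.524, 0, 0.524, 1.047, play about 0.012 either way. White bar 34 mm wide, top 170 mm above the stand's origin; hub of 29 mm radius, 186 mm high. Pivot friction (0.1 N m) keeps it where it is left with the pin out.
- index_pin (a joint): Lift of the spring index pin, m: 0 fully home, stop at 0.018. 8 mm round-nosed pin in the arm, 100 mm from the pivot axis, 10 mm deep in the hole; lift it 11 to 15 mm to swing. The spring presses it down with 4.5 to 7 N. Let go between holes it rides on the plate at 0.010; within about 0.04 rad of a hole it drops in of itself.
- pull_ring: Steel ring fixed on the index pin's stem by its lowest point: 48 mm clear inside, 5 mm wire. Origin: its centre, 81 mm from the pivot axis, 219 mm above the stand's origin with the pin home, 29 mm above the plunger body. It leans 45 degrees to the pivot: x = ring axis, pointing to the pivot and 45 degrees down (a fingertip enters along +x); y level; z 45 degrees up to its highest point.
- microscope: Black and metal microscope barrel, 52 mm in diameter (66 mm over its focus knobs) and 107 mm high, clamped in the free end of the swing arm, 220 mm from the pivot axis. The origin is the centre of its underside (the lens), 84 mm above the mat; its top is 191 mm above the mat.
- phone: Opened phone lying on the mat, 148 x 72 mm and 8 mm thick, metal frame with battery and circuit board showing; loose. The origin is the centre of its underside; x is its long side. Its centre lies 220 mm from the pivot axis (within 9 mm), under the next hole's position of the microscope on one side of the arm; which side varies.
- screw_tray: Shallow open steel tray, 110 x 80 x 16 mm, with screws and small parts; loose. It lies under the next hole's position on the side of the arm away from the phone. The origin is the centre of its underside.
- screwdriver: Small black-handled screwdriver lying between phone and tray, 140 mm long; loose, leave alone. Origin at the centre of its underside.
- battery: Flat black battery, 90 x 40 x 5 mm, lying on the robot's side of the phone and tray; loose, leave alone. Origin at the centre of its underside.
- tweezers: Dark steel tweezers, 120 mm long, lying left of the stand; loose, leave alone. Origin at the middle of its underside.
- pry_tool: Flat black pry stick, 135 mm long, 6 mm thick, lying right of the stand; loose, leave alone. Origin under the middle of its 118 mm blade.
- screen_panel: Black phone screen panel, 146 x 70 x 5 mm, on the left of the mat; loose, leave alone. Origin at the centre of its underside.
- flux_bottle: Small white bottle with a black cap, 34 mm in diameter, 75 mm high, on the right of the mat; loose, leave alone. Origin at the centre of its underside.

How it is judged:
On the way, in this order (a step that is already met when the one before it is completed fails the run):
1. the index pin is lifted out of the middle hole while the arm still stands there (value of joint index_pin above 0.0085 m and value of joint swing_arm between -0.12 and 0.12 rad), for 0.05 s.
2. the arm is swung so that the microscope stands over the phone (horizontal distance between microscope and phone below 0.025 m), for 0.1 s.
At the end, for the whole second after the job is handed in: The index pin is down in the next hole (lift under 2 mm), the swing arm stands still one hole (0.524 rad, within 0.023) from where it started, and the microscope is over the phone's centre (within 20 mm, level distance) (value of joint index_pin below 0.002 m and horizontal distance between microscope and phone below 0.02 m and (value of joint swing_arm between 0.5 and 0.547 rad or value of joint swing_arm between -0.547 and -0.5 rad) and velocity of joint swing_arm between -0.03 and 0.03 rad/s); the robot touches nothing.
It fails at once if the pull ring is pinched or wrenched (more than 30 N between fingers and ring) (contact force between the fingers and pull_ring above 30 N).
It fails at once if the arm is swung past the next hole, or away from the phone (value of joint swing_arm above 0.75 rad or value of joint swing_arm below -0.75 rad or horizontal distance between microscope and phone above 0.155 m).
It fails at once if the robot handles the microscope (more than 3 N) (contact force between any of the fingers, the arm and microscope above 3 N).
It fails at once if the phone is lifted, or shifted by more than 10 mm (distance of phone from where it was at the start of the episode above 0.01 m).
It fails at once if a bystander is lifted, or shifted by more than 20 mm (distance of any of screw_tray, screwdriver, battery, tweezers, pry_tool, screen_panel, flux_bottle from where it was at the start of the episode above 0.02 m).
It also fails if it takes over 48 s, if anything falls off the work surface, if the arm or the gripper's body presses on something with over 40 N, if the wrist force passes 120 N, or if a joint passes its speed limit or range.

## Working session

There is one attempt and no reset: what is moved stays moved. The work goes in short steps, Python scripts to look and compute and a tool call to move; the robot and the scene stay as the last step left them, time stands still between calls to the robot, and variables do not carry over. Pictures are saved under pics/ and viewed, and the job is handed in when it is done.

Besides the shell and the picture viewer there is one more tool, called as name([rows], argument=value, ...), one row to a line, values as JSON. jog_arm: Moves the arm, as the interface text tells. Its arguments: {"type":"object","properties":{"series":{"type":"array","items":{"type":"array"}},"squeeze":{"type":"number"}},"required":["series"]}

```bash
ls; mkdir -p pics; python3 - <<'E'
from cell import status, eyes, job
import cv2
print(status.observe())
for n in ["scene","top","wrist"]:
    d=eyes.read_camera(n)
    cv2.imwrite(f"pics/{n}0.png",d["img"][:,:,::-1])
    print(n,d["camera_matrix"].tolist(),d["k1"],d.get("T",d.get("tool_from_camera")).round(4).tolist())
E
```

```text
pics
{'time': 0.0, 'qpos': array([ 9.84988338e-01,  3.42706590e-01,  1.52504778e+00, -2.54194316e-05,
        1.27542211e+00, -1.45983141e-01]), 'qvel': array([-0.00200269, -0.00215804,  0.00035217, -0.00030241,  0.00148985,
       -0.00022802]), 'joint_efforts': array([-7.75753870e-04, -4.31237733e+01, -2.44214952e+01,  7.16699171e-02,
        5.59849106e-02, -1.13953890e-04]), 'tool_pos': array([0.22327335, 0.47468109, 0.22604262]), 'tool_rot': array([-3.14002214e+00, -2.06343277e-04,  2.70177506e+00]), 'contact_force': array([-0.08129502,  0.12378374,  0.54101183]), 'torque': array([-0.03787234, -0.01703264, -0.00546   ]), 'opening': 0.09178255160976603}
scene [[396.59013418580395, 0.0, 276.8307984409229], [0.0, 396.59013418580395, 211.51080722763677], [0.0, 0.0, 1.0]] -0.016017283533669453 [[0.7704, 0.464, -0.4373, 0.9925], [0.6373, -0.5795, 0.5079, -0.466], [-0.0178, -0.67, -0.7422, 0.8707], [0.0, 0.0, 0.0, 1.0]]
top [[541.5868461713146, 0.0, 275.194682822279], [0.0, 541.5868461713146, 213.54570176887754], [0.0, 0.0, 1.0]] -0.16284622574925617 [[0.0185, -0.998, 0.0611, 0.4702], [-0.9998, -0.0181, 0.0067, -0.0018], [-0.0056, -0.0612, -0.9981, 1.6199], [0.0, 0.0, 0.0, 1.0]]
wrist [[338.4231287794039, 0.0, 283.7812609809798], [0.0, 338.4231287794039, 212.8397070107142], [0.0, 0.0, 1.0]] 0.028386421089242914 [[-0.0009, -0.9607, -0.2774, 0.0756], [1.0, -0.0009, -0.0002, 0.0003], [-0.0001, -0.2774, 0.9607, -0.1574], [0.0, 0.0, 0.0, 1.0]]
```

View pics/scene0.png

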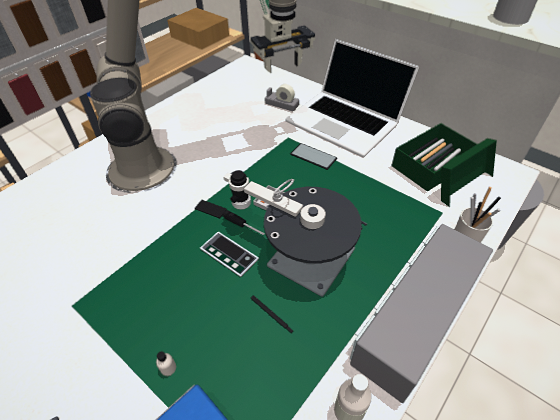

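View pics/top0.png

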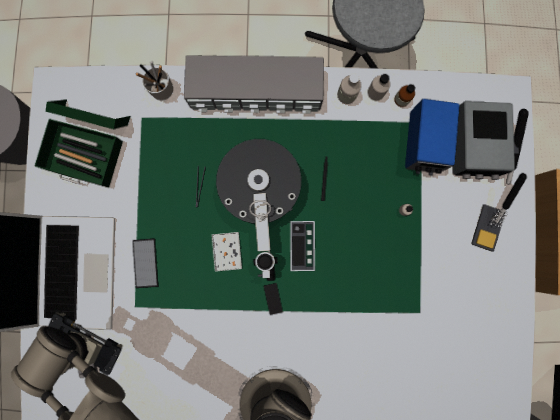

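View pics/wrist0.png

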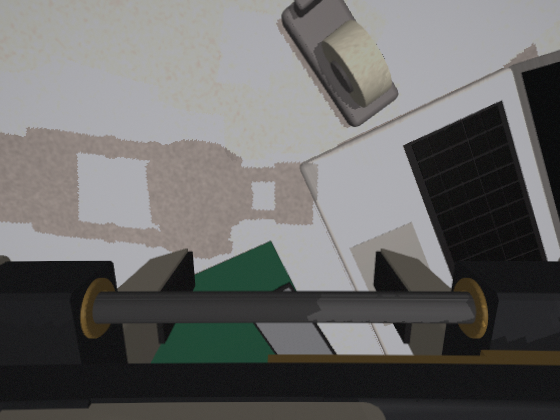

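The phone lies on the right (−y) side in the top view, at about (303,246). The hub is at about (258,180), the ring at about (261,208) and the microscope at about (264,262). So the swing is +0.524. Next I'll measure these positions.

```bash
cat > h.py <<'E'
import numpy as np, cv2
from cell import status, eyes
def rays(d,uv):
    K=d["camera_matrix"];uv=np.atleast_2d(uv).astype(float)
    p=(uv-[K[0,2],K[1,2]])/[K[0,0],K[1,1]]
    q=p.copy()
    for _ in range(20): q=p/(1+d["k1"]*(q**2).sum(1,keepdims=True))
    return np.c_[q,np.ones(len(q))]
def onplane(d,uv,z,T=None):
    T=d["T"] if T is None else T
    r=rays(d,uv)@T[:3,:3].T; o=T[:3,3]
    return o+r*((z-o[2])/r[:,2])[:,None]
def cloud(d,T=None):
    T=d["T"] if T is None else T
    h,w=d["range_z"].shape; v,u=np.mgrid[:h,:w]
    P=rays(d,np.c_[u.ravel(),v.ravel()])*d["range_z"].ravel()[:,None]
    return (P@T[:3,:3].T+T[:3,3]).reshape(h,w,3)
def proj(d,P,T=None):
    T=d["T"] if T is None else T
    c=(np.atleast_2d(P)-T[:3,3])@T[:3,:3]; s=c[:,:2]/c[:,2:]
    s=s*(1+d["k1"]*(s**2).sum(1,keepdims=True)); K=d["camera_matrix"]
    return s*[K[0,0],K[1,1]]+[K[0,2],K[1,2]]
E
python3 - <<'E'
from h import *
d=eyes.read_camera("top"); im=d["img"][:,:,::-1]
c=im[130:320,190:340]; cv2.imwrite("pics/topc.png",cv2.resize(c,None,fx=4,fy=3.1,interpolation=cv2.INTER_CUBIC) if 0 else cv2.resize(c,(600,600*190//150*1)[:2] if 0 else (474,600),interpolation=cv2.INTER_CUBIC))
C=cloud(d)
for n,u,v in [("hub",258,180),("plate",235,170),("mic",264,262),("phone",303,246),("ring",261,208),("mat",180,260)]: print(n,C[v,u].round(4))
# hub: points with z .178-.195 
z=C[...,2]; m=np.zeros(z.shape,bool); m[160:200,240:280]=True
p=C[m&(z>.178)&(z<.195)]; 
print("hub",len(p),(p.min(0)+p.max(0))/2,p.mean(0))
(cx,cy),r=cv2.minEnclosingCircle(p[:,:2].astype(np.float32)); print(cx,cy,r)
m[:]=0;m[130:235,205:310]=True
p=C[m&(z>.143)&(z<.156)]; (cx,cy),r=cv2.minEnclosingCircle(p[:,:2].astype(np.float32)); print("plate",cx,cy,r,np.median(p[:,2]))
m[:]=0;m[245:280,245:285]=True
p=C[m&(z>.18)&(z<.2)]; (cx,cy),r=cv2.minEnclosingCircle(p[:,:2].astype(np.float32)); print("mic",cx,cy,r,np.median(p[:,2]))
m[:]=0;m[190:225,245:280]=True
p=C[m&(z>.19)&(z<.25)];print("ring",len(p),p.min(0),p.max(0))
E
```

```text
hub [0.6465 0.0552 0.1872]
plate [0.6783 0.1207 0.1454]
mic [0.4294 0.0347 0.1954]
phone [ 0.4737 -0.0754  0.0094]
ring [0.5729 0.0462 0.173 ]
mat [0.4244 0.2921 0.0011]
hub 237 [0.64078364 0.0556086  0.18580645] [0.6486609  0.05409014 0.18265088]
0.6405936479568481 0.05533229187130928 0.03701706603169441
plate 0.6504628658294678 0.055808842182159424 0.11746586114168167 0.1515407066974126
mic 0.4312962293624878 0.033325377851724625 0.02118573524057865 0.1913831694933441
ring 132 [0.54227998 0.01867114 0.19039269] [0.58917191 0.07572152 0.2456824 ]
```

View pics/topc.png

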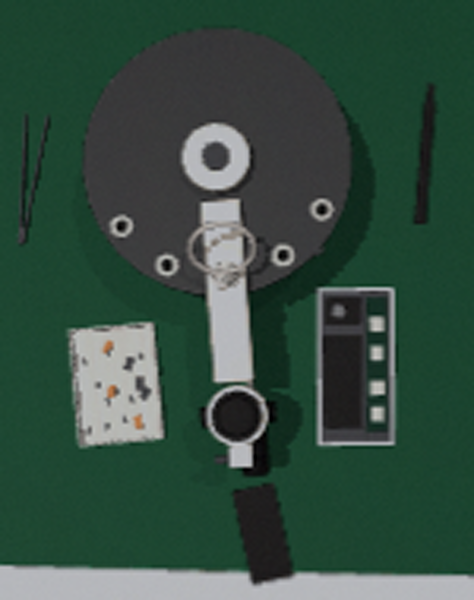

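```bash
python3 - <<'E'
from h import *
d=eyes.read_camera("top")
uv=np.array([(121,226),(167,264),(283,255),(321,209)])/3.16+[190,130]
P=onplane(d,uv,.15)[:,:2]; print(P)
M=[];b=[]
A=np.c_[2*P,np.ones(4)]; s=np.linalg.lstsq(A,(P**2).sum(1),rcond=None)[0]; print("circle",s[:2],np.sqrt(s[2]+s[:2]@s[:2]))
# rigid fit: nominal hole angles in stand frame (left +y: -th)
th=np.array([-1.0472,-.5236,.5236,1.0472]); N=-.1*np.c_[np.cos(th),np.sin(th)]
n=N-N.mean(0);p=P-P.mean(0); a=np.arctan2((n[:,0]*p[:,1]-n[:,1]*p[:,0]).sum(),(n*p).sum()); R=np.array([[np.cos(a),-np.sin(a)],[np.sin(a),np.cos(a)]])
t=P.mean(0)-R@N.mean(0); print("yaw",a,"pivot",t,"res",P-(N@R.T+t))
im=d["img"];hsv=cv2.cvtColor(im,cv2.COLOR_RGB2HSV)
C=cloud(d)
s=cv2.imread;d2=eyes.read_camera("scene");cv2.imwrite("pics/scenec.png",cv2.resize(d2["img"][150:290,200:380,::-1],(771,600),interpolation=cv2.INTER_CUBIC))
# predicted ring in both
for dd in (d,d2):
  u=np.array([np.cos(a),np.sin(a),0]); c=np.r_[t,0]-.081*u+[0,0,.219]; zz=(u+[0,0,1])/2**.5; y=np.cross([0,0,1],u)
  print(proj(dd,[c,c+.0265*zz,c-.0265*zz,c+.0265*y,c-.0265*y]).round(1).tolist())
print(c)
E
```

```text
[[ 0.5906844   0.13656081]
 [ 0.55854922  0.09605326]
 [ 0.56812134 -0.00369249]
 [ 0.60846584 -0.03574381]]
circle [0.64947914 0.05527972] 0.10007291539224009
yaw 0.10198561177027256 pivot [0.64940144 0.05524811] res [[-1.60128262e-04  2.50457153e-04]
 [ 3.90728977e-04 -1.18249644e-04]
 [-2.18067495e-04 -3.83388255e-04]
 [-1.25332200e-05  2.51180747e-04]]
[[260.1, 208.3], [259.2, 200.5], [260.9, 215.9], [249.9, 209.2], [270.3, 207.5]]
[[282.0, 187.1], [288.8, 184.3], [275.6, 189.7], [288.1, 180.5], [275.7, 193.8]]
[0.56882232 0.04700158 0.219     ]
```

View pics/scenec.png

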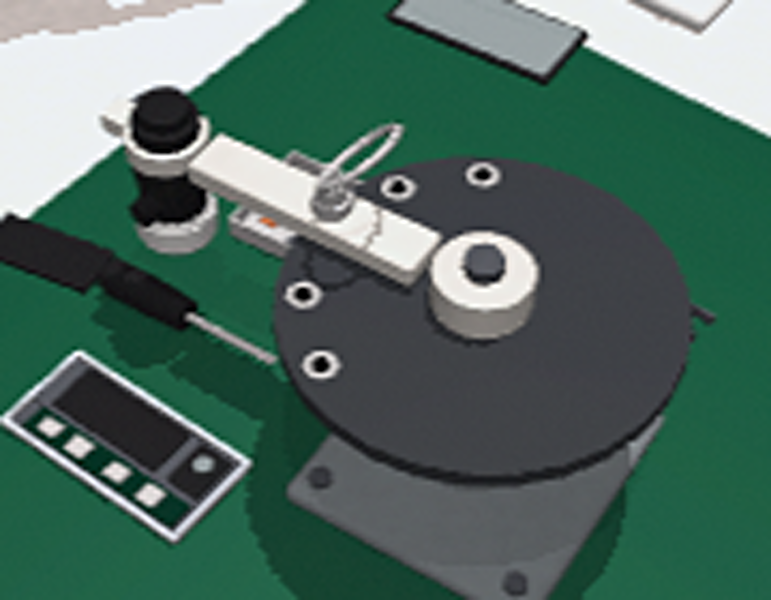

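```bash
cat >> h.py <<'E'
from scipy.spatial.transform import Rotation as Ro
PIV=np.array([.6495,.0553,0]); YAW=.102
def geom(th=0.,lift=0.):
    a=YAW+th; u=np.array([np.cos(a),np.sin(a),0]); c=PIV-.081*u+[0,0,.219+lift]
    return u,c
def Rt(th=0.,tilt=np.pi/4):
    u,_=geom(th); k=np.array([0,0,1.]); z=u*np.cos(tilt)-k*np.sin(tilt); x=u*np.sin(tilt)+k*np.cos(tilt)
    return Ro.from_matrix(np.c_[x,np.cross(z,x),z])
def delta(p,R,p0=None,R0=None):
    s=status.observe(); p0=s["tool_pos"] if p0 is None else p0
    R0=Ro.from_euler("xyz",s["tool_rot"]) if R0 is None else R0
    return R0.inv().apply(p-p0), (R0.inv()*R).as_rotvec()
E
python3 - <<'E'
from h import *
print(delta(np.array([.42,.04,.40]),Rt(0,np.pi/2)))
u,c=geom();print(c-.1*Rt().as_matrix()[:,2])
E
```

```text
(array([-0.36303334, -0.30995693, -0.1733761 ]), array([-2.26433342e-04,  5.20417064e-04,  2.59981548e+00]))
[0.49857784 0.03985233 0.28971068]
```

jog_arm([
  [-1,[0,0,-0.04],[0,0,0]],
  [-1,[0,0,-0.08],[0,0,0.1]],
  [-1,[-0.03,-0.025,-0.12],[0,0,0.2]],
  [-1,[-0.06,-0.05,-0.15],[0,0,0.3]],
  [-1,[-0.09,-0.075,-0.173],[0,0,0.42]],
  [-1,[-0.11,-0.09,-0.173],[0,0,0.54]],
  [-1,[-0.13,-0.11,-0.173],[0,0,0.66]],
  [-1,[-0.15,-0.13,-0.173],[0,0,0.78]],
  [-1,[-0.17,-0.15,-0.173],[0,0,0.9]],
  [-1,[-0.19,-0.165,-0.173],[0,0,1.02]],
  [-1,[-0.21,-0.18,-0.173],[0,0,1.14]],
  [-1,[-0.23,-0.195,-0.173],[0,0,1.26]],
])

```text
time: 1.3
tool_pos: [0.3488, 0.1994, 0.3999]
tool_rot: [3.141, -0.0, 1.436]
contact_force: [-0.2, -0.0, 0.2]
opening: 0.0165
```

```bash
python3 - <<'E'
from h import *
print(status.observe())
print(delta(np.array([.42,.04,.40]),Rt(0,np.pi/2)))
E
```

```text
{'time': 1.3, 'qpos': array([3.27991592e-01, 2.37084119e-02, 1.45388728e+00, 8.58372417e-05,
       1.66338853e+00, 4.63040827e-01]), 'qvel': array([-7.51780097e-01, -2.96102731e-02,  3.34904234e-02,  7.48733550e-04,
       -4.22958481e-03,  6.81575082e-01]), 'joint_efforts': array([  3.93048942, -29.01472807, -26.64477468,   0.06934511,
         0.13316434,  -0.91466792]), 'tool_pos': array([0.34882435, 0.19942962, 0.39990638]), 'tool_rot': array([ 3.14108646e+00, -3.48235915e-04,  1.43575514e+00]), 'contact_force': array([-0.20026869, -0.03362847,  0.15829421]), 'torque': array([-0.08981634,  0.07310211,  0.00460606]), 'opening': 0.016450879885144577}
(array([-1.48395643e-01,  9.19918995e-02, -9.87333817e-05]), array([ 1.96599476e-04, -6.32582811e-04,  1.33375501e+00]))
```

jog_arm([
  [-1,[-0.013,0.008,0],[0,0,0.12]],
  [-1,[-0.026,0.016,0],[0,0,0.24]],
  [-1,[-0.039,0.024,0],[0,0,0.36]],
  [-1,[-0.052,0.032,0],[0,0,0.48]],
  [-1,[-0.065,0.04,0],[0,0,0.6]],
  [-1,[-0.078,0.048,0],[0,0,0.72]],
  [-1,[-0.091,0.056,0],[0,0,0.84]],
  [-1,[-0.104,0.064,0],[0,0,0.96]],
  [-1,[-0.117,0.072,0],[0,0,1.08]],
  [-1,[-0.13,0.08,0],[0,0,1.2]],
  [-1,[-0.148,0.092,0],[0,0,1.32]],
  [-1,[-0.148,0.092,0],[0,0,1.32]],
])

```text
time: 2.3
tool_pos: [0.4218, 0.0397, 0.3993]
tool_rot: [3.14, 0.0, 0.114]
contact_force: [0.2, 0.6, -0.5]
opening: 0.0006
```

```bash
python3 - <<'E'
from h import *
print(status.observe())
u,c=geom();print(delta(c-.12*Rt().as_matrix()[:,2],Rt()))
d=eyes.read_camera("wrist");cv2.imwrite("pics/w1.png",d["img"][:,:,::-1])
d=eyes.read_camera("scene");cv2.imwrite("pics/s1.png",d["img"][:,:,::-1])
E
```

```text
{'time': 2.3, 'qpos': array([-8.64740187e-02,  6.84332451e-02,  1.40813942e+00, -1.22427938e-03,
        1.66522591e+00,  1.37046366e+00]), 'qvel': array([ 0.04690856, -0.01662835,  0.02188438,  0.02932342,  0.01519445,
       -0.11919448]), 'joint_efforts': array([-3.65603864e-01, -3.10475671e+01, -2.72852272e+01, -6.19027560e-03,
       -4.31261002e-02,  9.53330174e-01]), 'tool_pos': array([0.42184682, 0.03972742, 0.39925507]), 'tool_rot': array([3.14043914e+00, 4.44280580e-04, 1.13743079e-01]), 'contact_force': array([ 0.18692578,  0.58229204, -0.46232542]), 'torque': array([-0.10319294,  0.22626956, -0.0473038 ]), 'opening': 0.0006141701358599574}
(array([0.0621506 , 0.00830862, 0.09538431]), array([-0.00351564,  0.78582636,  0.01158771]))
```

View pics/w1.png

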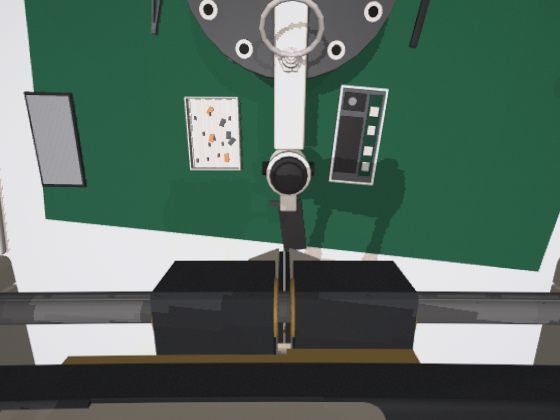

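View pics/s1.png

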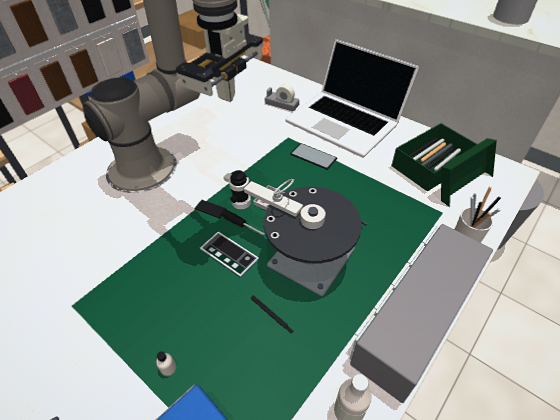

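```bash
python3 - <<'E'
from h import *
a=cv2.imread("pics/s1.png")[40:115,170:290];b=cv2.imread("pics/w1.png")[200:330,190:390]
cv2.imwrite("pics/z1.png",np.vstack([cv2.resize(a,(460,288),interpolation=cv2.INTER_CUBIC),cv2.resize(b,(460,299),interpolation=cv2.INTER_CUBIC)]))
d=eyes.read_camera("wrist"); T=d["tool_from_camera"]
C=cloud(d,T)
m=(C[...,2]>-.08)&(C[...,2]<.005)&(d["range_z"]>0)
p=C[m]
for lo in np.arange(-.08,.005,.01):
  q=p[(p[:,2]>=lo)&(p[:,2]<lo+.01)]
  if len(q): print(round(lo,3),len(q),q.min(0).round(4),q.max(0).round(4))
print(proj(d,[[0,0,0],[.01,.02,0],[.01,-.02,0],[.0095,0.01,-.02]],T))
d=eyes.read_camera("scene"); s=status.observe();R=Ro.from_euler("xyz",s["tool_rot"])
C=cloud(d); q=R.inv().apply((C.reshape(-1,3)-s["tool_pos"]))
q=q[(abs(q)<.1).all(1)]
for lo in np.arange(-.08,.01,.01):
  k=q[(q[:,2]>=lo)&(q[:,2]<lo+.01)]
  if len(k): print(round(lo,3),len(k),k.min(0).round(4),k.max(0).round(4))
E
```

```text
-0.08 6339 [ 0.0022 -0.0807 -0.08  ] [ 0.037   0.0793 -0.07  ]
-0.07 1699 [-0.0016 -0.0819 -0.07  ] [ 0.0367  0.0804 -0.06  ]
-0.06 7 [ 0.0014 -0.0032 -0.0599] [ 0.0033  0.0019 -0.0591]
-0.05 222 [-0.0114 -0.0032 -0.0467] [-0.0003  0.0018 -0.0441]
-0.04 113 [-0.0098 -0.0042 -0.039 ] [ 0.0113  0.002  -0.0301]
-0.03 208 [ 0.004  -0.0045 -0.03  ] [ 0.0115  0.003  -0.0201]
-0.02 334 [ 0.0086 -0.0172 -0.02  ] [ 0.0117  0.0157 -0.01  ]
-0.01 325 [ 0.0086 -0.0148 -0.01  ] [ 0.0114  0.0132 -0.0001]
-0.0 9 [ 0.0088 -0.003   0.0001] [0.0108 0.003  0.0009]
[[284.99697256 268.09965029]
 [325.00620026 249.79069404]
 [245.00314842 249.83112434]
 [307.65889362 268.19863223]]
-0.08 367 [-0.0344 -0.0863 -0.0799] [ 0.0387  0.0894 -0.0701]
-0.07 112 [-0.0324 -0.0846 -0.0699] [ 0.0378  0.0886 -0.061 ]
-0.06 20 [ 0.0016  0.0085 -0.06  ] [ 0.0124  0.025  -0.0503]
-0.05 71 [-0.0094 -0.0184 -0.0497] [ 0.013   0.0216 -0.0402]
-0.04 86 [-0.0097 -0.0182 -0.0398] [ 0.013   0.0225 -0.0301]
-0.03 77 [-0.0106 -0.0168 -0.0299] [ 0.0131  0.0213 -0.02  ]
-0.02 65 [-0.0095 -0.0148 -0.0199] [ 0.0131  0.0204 -0.0101]
-0.01 30 [-0.0095 -0.0105 -0.0099] [ 0.0128  0.0153 -0.0002]
-0.0 3 [-0.0076 -0.0052  0.0002] [0.0097 0.0042 0.0011]
```

View pics/z1.png

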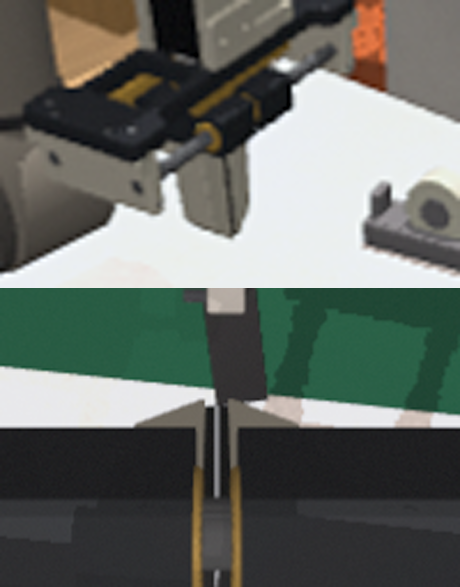

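jog_arm([
  [-1,[0.005,0.001,0.005],[0,0.1,0]],
  [-1,[0.012,0.002,0.012],[0,0.2,0]],
  [-1,[0.02,0.003,0.02],[0,0.3,0]],
  [-1,[0.03,0.004,0.035],[0,0.4,0]],
  [-1,[0.04,0.005,0.05],[0,0.5,0]],
  [-1,[0.05,0.006,0.07],[0,0.6,0]],
  [-1,[0.058,0.008,0.085],[0,0.7,0.006]],
  [-1,[0.062,0.008,0.095],[-0.0035,0.786,0.0116]],
  [-1,[0.062,0.008,0.095],[-0.0035,0.786,0.0116]],
  [-1,[0.062,0.008,0.095],[-0.0035,0.786,0.0116]],
])

```text
time: 3.33
tool_pos: [0.4823, 0.0425, 0.3042]
tool_rot: [-3.138, -0.782, 0.109]
contact_force: [0.6, 0.3, 1.7]
opening: 0.0004
```

```bash
python3 - <<'E'
from h import *
s=status.observe();print(s)
d=eyes.read_camera("wrist");im=d["img"][:,:,::-1].copy();cv2.imwrite("pics/w2.png",im)
R=Ro.from_euler("xyz",s["tool_rot"]);Tt=np.eye(4);Tt[:3,:3]=R.as_matrix();Tt[:3,3]=s["tool_pos"];T=Tt@d["tool_from_camera"]
u,c=geom();y=np.cross([0,0,1],u);zz=(u+[0,0,1])/2**.5
t=np.linspace(0,6.28,60)[:,None]
for r in (.024,.029):
  for q in proj(d,c+r*(np.cos(t)*y+np.sin(t)*zz),T): cv2.circle(im,tuple(q.round().astype(int)),0,(0,0,255),-1)
cv2.imwrite("pics/w2o.png",im)
print(delta(c-.04*Rt().as_matrix()[:,2],Rt()))
cv2.imwrite("pics/w2z.png",cv2.resize(im[60:300,180:400],(660,600)if 0 else(550,600),interpolation=cv2.INTER_CUBIC))
E
```

```text
{'time': 3.3333, 'qpos': array([-0.23266792, -0.16230569,  2.13931186,  0.55121774,  0.4747823 ,
        0.82318547]), 'qvel': array([ 0.00235381,  0.00268041, -0.1129858 , -0.04825463,  0.01801357,
        0.04031813]), 'joint_efforts': array([ 7.02129721e-03, -1.68372130e+01, -2.31337398e+01,  1.70095269e+00,
       -2.62020350e+00, -7.29642827e-01]), 'tool_pos': array([0.48226441, 0.04250178, 0.3041656 ]), 'tool_rot': array([-3.13820128, -0.78246809,  0.10899529]), 'contact_force': array([0.57787515, 0.29064975, 1.66389493]), 'torque': array([-0.04171501,  0.54680479, -0.03488479]), 'opening': 0.00039283295756960973}
(array([-0.00155154,  0.00431285,  0.08189655]), array([-0.00726924, -0.00044772,  0.00622693]))
```

View pics/w2o.png

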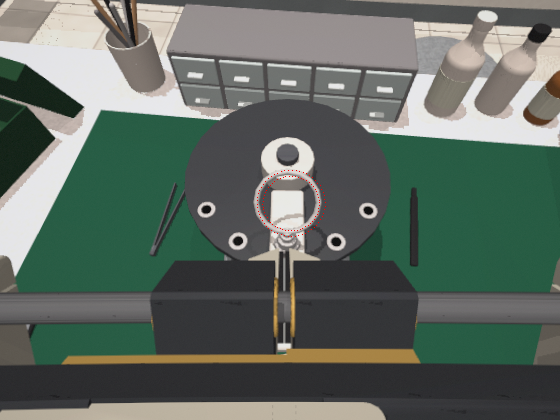

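jog_arm([
  [-1,[-0.001,0.003,0.02],[-0.007,0,0.006]],
  [-1,[-0.0015,0.004,0.04],[-0.007,0,0.006]],
  [-1,[-0.0015,0.004,0.055],[-0.007,0,0.006]],
  [-1,[-0.0015,0.004,0.055],[-0.007,0,0.006]],
])

```text
time: 3.72
tool_pos: [0.5239, 0.0426, 0.2653]
tool_rot: [-3.14, -0.786, 0.102]
contact_force: [0.1, 0.2, 0.4]
opening: 0.0006
```

```bash
cat > look.py <<'E'
from h import *
import sys
n=sys.argv[1]; L=float(sys.argv[2]) if len(sys.argv)>2 else 0; TH=float(sys.argv[3]) if len(sys.argv)>3 else 0
s=status.observe();print({k:np.round(s[k],4) for k in s if k not in("joint_efforts","qvel")})
d=eyes.read_camera("wrist");im=d["img"][:,:,::-1].copy()
raw=im.copy()
R=Ro.from_euler("xyz",s["tool_rot"]);Tt=np.eye(4);Tt[:3,:3]=R.as_matrix();Tt[:3,3]=s["tool_pos"];T=Tt@d["tool_from_camera"]
u,c=geom(TH,L);y=np.cross([0,0,1],u);zz=(u+[0,0,1])/2**.5
t=np.linspace(0,6.28,60)[:,None]
for r in (.024,.029):
  for q in proj(d,c+r*(np.cos(t)*y+np.sin(t)*zz),T): cv2.circle(im,tuple(q.round().astype(int)),0,(0,0,255),-1)
a=raw[140:290,190:390]; b=im[140:290,190:390]
s2=eyes.read_camera("scene")["img"][130:270,200:400,::-1]
t3=np.vstack([cv2.resize(np.hstack([a,b]),(800,300),interpolation=cv2.INTER_CUBIC)])
s3=np.zeros((300,800,3),np.uint8); s3[:, :428]=cv2.resize(s2,(428,300),interpolation=cv2.INTER_CUBIC)
t2=eyes.read_camera("top")["img"][170:290,220:340,::-1]; s3[:,440:740]=cv2.resize(t2,(300,300),interpolation=cv2.INTER_CUBIC)
cv2.imwrite(f"pics/{n}.png",np.vstack([t3,s3]))
E
python3 look.py l1; python3 - <<'E'
from h import *
u,c=geom();
for k in(-.06,-.03,0,.018): print(k,delta(c+k*Rt().as_matrix()[:,2],Rt()))
E
```

```text
{'time': np.float64(3.7167), 'qpos': array([-0.1931, -0.0154,  2.1391,  0.6993,  0.3278,  0.6863]), 'tool_pos': array([0.5239, 0.0426, 0.2653]), 'tool_rot': array([-3.1404, -0.7857,  0.1025]), 'contact_force': array([0.0913, 0.2174, 0.4113]), 'torque': array([-0.0849,  0.575 , -0.0022]), 'opening': np.float64(0.0006)}
-0.06 (array([-4.95452656e-04,  5.52154070e-05,  6.74295799e-03]), array([-0.00052446, -0.00232051,  0.0003146 ]))
-0.03 (array([-5.65070466e-04,  7.09382615e-05,  3.67428731e-02]), array([-0.00052446, -0.00232051,  0.0003146 ]))
0 (array([-6.34688276e-04,  8.66611159e-05,  6.67427882e-02]), array([-0.00052446, -0.00232051,  0.0003146 ]))
0.018 (array([-6.76458961e-04,  9.60948286e-05,  8.47427373e-02]), array([-0.00052446, -0.00232051,  0.0003146 ]))
```

View pics/l1.png

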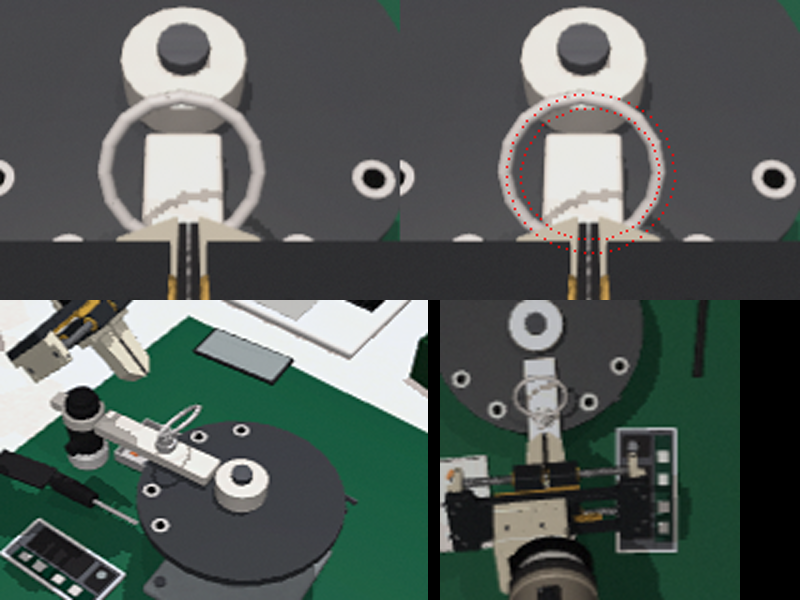

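```bash
python3 - <<'E'
from h import *
s=status.observe();d=eyes.read_camera("wrist");im=d["img"]
print(s["tool_pos"],s["tool_rot"],s["qvel"].round(3))
R=Ro.from_euler("xyz",s["tool_rot"]);Tt=np.eye(4);Tt[:3,:3]=R.as_matrix();Tt[:3,3]=s["tool_pos"];T=Tt@d["tool_from_camera"]
u,c=geom();y=np.cross([0,0,1],u);zz=(u+[0,0,1])/2**.5
print(proj(d,[c,c+.0265*zz,c+.0265*y,c-.0265*y],T)); print("camdepth",(np.linalg.inv(T)@np.r_[c,1])[:3])
C=cloud(d,T); print(C[185:260:12,240],C[225,236:246])
z=C[...,2]; m=(z>.2)&(z<.245)&(np.linalg.norm(C[...,:2]-c[:2],axis=-1)<.06)
v,uu=np.nonzero(m); ok=v<258; print(ok.sum(),uu[ok].min(),uu[ok].max(),v[ok].min())
for r in range(185,256,8):
  q=uu[(v==r)]; print(r,q.min() if len(q) else None,q.max() if len(q) else None, len(q))
p=C[m&(np.arange(420)[:,None]<255)]
print("ring pts",p.min(0),p.max(0))
# fit plane + circle in ring coords
L=np.c_[(p-c)@((u-[0,0,1])/2**.5),(p-c)@y,(p-c)@zz]
A=np.c_[2*L[:,1:],np.ones(len(L))]; q=np.linalg.lstsq(A,(L[:,1:]**2).sum(1),rcond=None)[0]; print("off axis med",np.median(L[:,0]),"y,z",q[:2],"r",np.sqrt(q[2]+q[:2]@q[:2]))
E
```

```text
[0.5223033  0.04233286 0.26653448] [-3.14138328 -0.78771871  0.10244508] [-0.007 -0.02   0.017  0.014 -0.011 -0.018]
[[284.6075313  226.51172216]
 [284.59807024 189.35034479]
 [246.67771171 226.54405796]
 [322.54503537 226.48912511]]
camdepth [0.00057743 0.00955452 0.23651393]
[[0.64391397 0.09884283 0.15098699]
 [0.62987273 0.09646595 0.15149196]
 [0.61679612 0.09432558 0.1513041 ]
 [0.56744716 0.07773228 0.22421019]
 [0.59209107 0.09027583 0.15092662]
 [0.58005011 0.08819787 0.15160817]
 [0.56924088 0.08654849 0.1503223 ]] [[0.59930019 0.09507831 0.1519724 ]
 [0.59974281 0.09430998 0.15125429]
 [0.60021313 0.0935482  0.15048039]
 [0.56543899 0.07835879 0.22194661]
 [0.56498231 0.07746068 0.22302434]
 [0.56503622 0.07677167 0.22305551]
 [0.56554854 0.07626079 0.222149  ]
 [0.56539224 0.0754888  0.22261044]
 [0.5656183  0.07486301 0.22229023]
 [0.56552375 0.07411725 0.22262493]]
1357 239 321 184
185 271 289 19
193 254 306 30
201 246 313 18
209 241 318 17
217 240 320 15
225 239 321 14
233 241 319 13
241 243 316 17
249 249 311 22
ring pts [0.55130051 0.0218535  0.20624845] [0.59024522 0.0787113  0.242547  ]
off axis med -0.002498031408250548 y,z [0.00325071 0.00250661] r 0.026009434579377568
```

```bash
cat >> h.py <<'E'
SK=.25
def goal(k,th=0.,lift=0.,dx=0.,sk=SK):
    u,c=geom(th,lift); y=np.cross([0,0,1],u); zz=(u+[0,0,1])/2**.5
    R=Rt(th+sk); return c+.0016*y+.001*zz+k*R.as_matrix()[:,2]+dx*np.array([0,0,1.]),R
E
python3 - <<'E'
from h import *
s=status.observe();print(s["tool_pos"],s["tool_rot"])
for k in(-.06,-.03,0,.018): print(k,*[x.round(4) for x in delta(*goal(k))])
E
```

```text
[0.52201925 0.04218438 0.26654339] [-3.14155467 -0.7880617   0.10206234]
-0.06 [0.0016 0.0088 0.0079] [ 0.1769 -0.0027 -0.1765]
-0.03 [0.0011 0.0036 0.0374] [ 0.1769 -0.0027 -0.1765]
0 [ 0.0005 -0.0017  0.067 ] [ 0.1769 -0.0027 -0.1765]
0.018 [ 0.0002 -0.0048  0.0847] [ 0.1769 -0.0027 -0.1765]
```

jog_arm([
  [-1,[0,0.004,0],[0.06,0,-0.06]],
  [-1,[0.001,0.009,0],[0.12,0,-0.12]],
  [-1,[0.001,0.009,0],[0.177,-0.003,-0.177]],
  [-1,[0.0015,0.0085,0.01],[0.177,-0.003,-0.177]],
  [-1,[0.001,0.006,0.022],[0.177,-0.003,-0.177]],
  [-1,[0.001,0.0036,0.037],[0.177,-0.003,-0.177]],
  [-1,[0.001,0.0036,0.037],[0.177,-0.003,-0.177]],
  [-1,[0.001,0.0036,0.037],[0.177,-0.003,-0.177]],
  [-1,[0.001,0.0036,0.037],[0.177,-0.003,-0.177]],
])

```text
time: 4.67
tool_pos: [0.5482, 0.0415, 0.2398]
tool_rot: [-3.141, -0.783, 0.35]
contact_force: [0.9, -0.3, -0.5]
opening: 0.0005
```

```bash
python3 look.py l2; python3 - <<'E'
from h import *
for k in(-.03,0,.018): print(k,*[x.round(4) for x in delta(*goal(k))])
E
```

```text
{'time': np.float64(4.6667), 'qpos': array([-0.3325,  0.1018,  2.0992,  1.0592,  0.5367,  0.0556]), 'tool_pos': array([0.5482, 0.0415, 0.2398]), 'tool_rot': array([-3.1407, -0.7832,  0.3502]), 'contact_force': array([ 0.9457, -0.3292, -0.539 ]), 'torque': array([-0.2152,  0.5539, -0.0765]), 'opening': np.float64(0.0005)}
-0.03 [0.0014 0.0002 0.0003] [ 0.0008  0.0014 -0.0008]
0 [0.0015 0.0001 0.0303] [ 0.0008  0.0014 -0.0008]
0.018 [0.0015 0.0001 0.0483] [ 0.0008  0.0014 -0.0008]
```

View pics/l2.png

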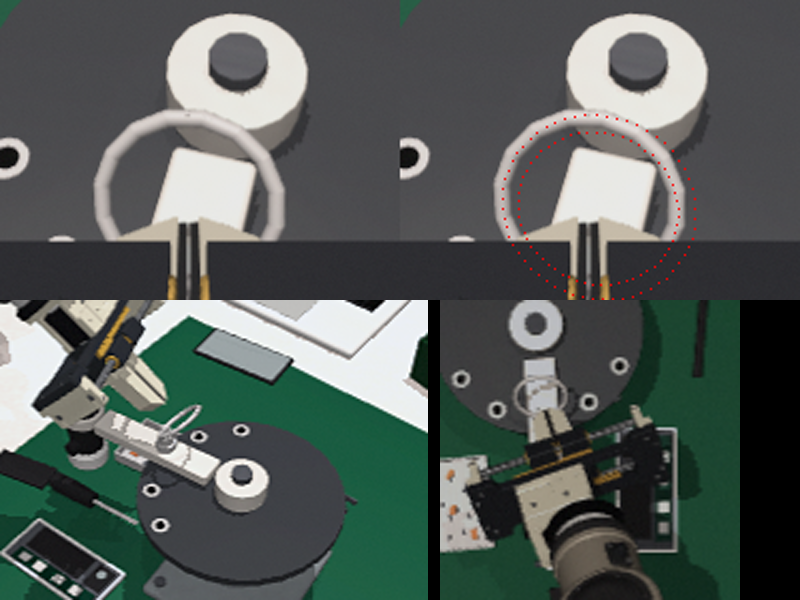

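jog_arm([
  [-1,[0.0015,0,0.008],[0,0,0]],
  [-1,[0.0015,0,0.016],[0,0,0]],
  [-1,[0.0015,0,0.024],[0,0,0]],
  [-1,[0.0015,0,0.032],[0,0,0]],
  [-1,[0.0015,0,0.032],[0,0,0]],
  [-1,[0.0015,0,0.032],[0,0,0]],
])

```text
time: 5.32
tool_pos: [0.5707, 0.0495, 0.2169]
tool_rot: [-3.139, -0.782, 0.35]
contact_force: [-0.4, 0.0, 0.9]
opening: 0.0004
```

```bash
python3 look.py l3; python3 - <<'E'
from h import *
for k in(0,.018): print(k,*[x.round(4) for x in delta(*goal(k))])
E
```

```text
{'time': np.float64(5.3167), 'qpos': array([-0.2906,  0.1806,  2.0831,  1.1568,  0.4802, -0.0269]), 'tool_pos': array([0.5707, 0.0495, 0.2169]), 'tool_rot': array([-3.1393, -0.782 ,  0.3499]), 'contact_force': array([-0.3919,  0.0095,  0.8915]), 'torque': array([-0.1811,  0.554 , -0.0126]), 'opening': np.float64(0.0004)}
0 [ 0.0004  0.     -0.0022] [ 0.0002  0.0021 -0.001 ]
0.018 [0.0005 0.     0.0158] [ 0.0002  0.0021 -0.001 ]
```

View pics/l3.png

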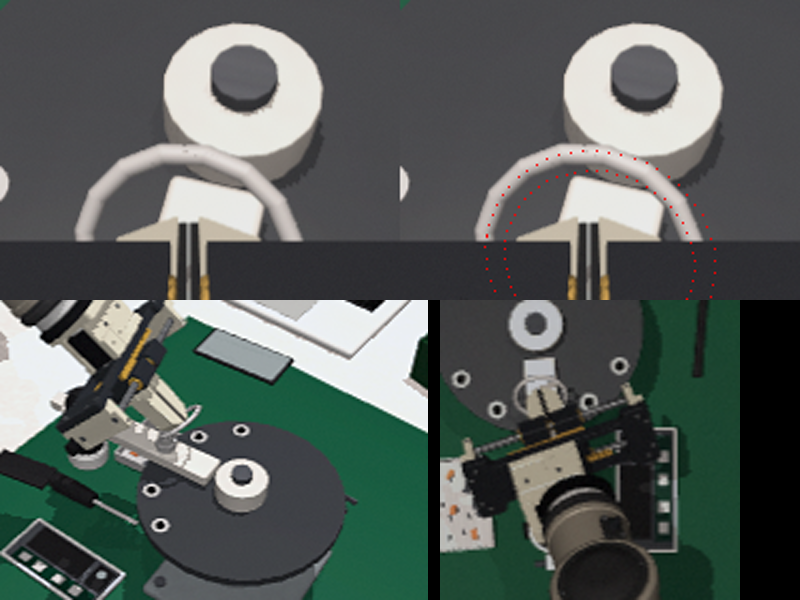

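jog_arm([
  [-1,[0.0005,0,0.006],[0,0,0]],
  [-1,[0.0005,0,0.012],[0,0,0]],
  [-1,[0.0005,0,0.017],[0,0,0]],
  [-1,[0.0005,0,0.017],[0,0,0]],
  [-1,[0.0005,0,0.017],[0,0,0]],
])

```text
time: 5.88
tool_pos: [0.5823, 0.0536, 0.2055]
tool_rot: [-3.14, -0.782, 0.35]
contact_force: [0.7, -0.9, -0.4]
opening: 0.0007
```

```bash
python3 look.py l4; python3 - <<'E'
from h import *
for k in(0,.018): print(k,*[x.round(4) for x in delta(*goal(k))])
R=Ro.from_euler("xyz",status.observe()["tool_rot"]); print("up in tool",R.inv().apply([0,0,1]))
E
```

```text
{'time': np.float64(5.8833), 'qpos': array([-0.2705,  0.2202,  2.0727,  1.2131,  0.4548, -0.0753]), 'tool_pos': array([0.5823, 0.0536, 0.2055]), 'tool_rot': array([-3.1397, -0.7824,  0.35  ]), 'contact_force': array([ 0.702 , -0.872 , -0.3937]), 'torque': array([-0.2059,  0.4735,  0.0201]), 'opening': np.float64(0.0007)}
0 [-0.      0.     -0.0193] [ 0.0001  0.0022 -0.0011]
0.018 [ 0.      0.     -0.0013] [ 0.0001  0.0022 -0.0011]
up in tool [ 0.70554157 -0.00075327 -0.70866813]
```

View pics/l4.png

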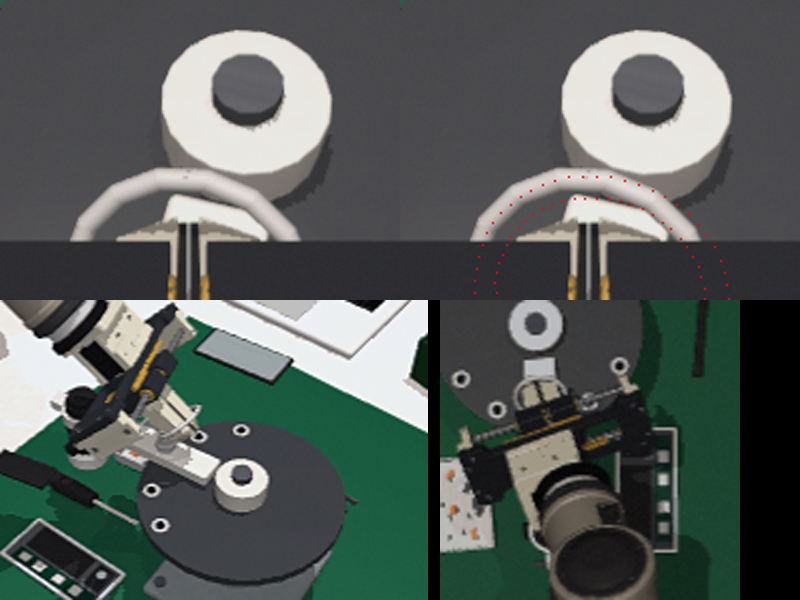

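jog_arm([
  [-1,[0.001,0,0.002],[0,0,0]],
  [-1,[0.003,0,0.004],[0,0,0]],
  [-1,[0.005,0,0.005],[0,0,0]],
  [-1,[0.006,0,0.005],[0,0,0]],
  [-1,[0.006,0,0.005],[0,0,0]],
  [-1,[0.006,0,0.005],[0,0,0]],
])

```text
time: 6.53
tool_pos: [0.5895, 0.0562, 0.2066]
tool_rot: [-3.14, -0.783, 0.351]
contact_force: [0.0, 0.1, -0.2]
opening: 0.0005
```

jog_arm([
  [-1,[0.0005,0,0],[0,0,0]],
  [-1,[0.001,0,0],[0,0,0]],
  [-1,[0.0015,0,0],[0,0,0]],
  [-1,[0.002,0,0],[0,0,0]],
  [-1,[0.002,0,0],[0,0,0]],
])

```text
time: 6.95
tool_pos: [0.5903, 0.0568, 0.2074]
tool_rot: [-3.14, -0.782, 0.35]
contact_force: [-2.8, 0.0, -3.2]
opening: 0.0005
```

jog_arm([
  [-1,[0.0005,0,0],[0,0,0]],
  [-1,[0.001,0,0],[0,0,0]],
  [-1,[0.0015,0,0],[0,0,0]],
  [-1,[0.002,0,0],[0,0,0]],
  [-1,[0.002,0,0],[0,0,0]],
])

```text
time: 7.37
tool_pos: [0.5911, 0.0572, 0.2083]
tool_rot: [-3.139, -0.781, 0.35]
contact_force: [-7.7, -1.7, -3.6]
opening: 0.0004
```

jog_arm([
  [-1,[0,0,-0.0014],[0,0,0]],
  [-1,[0.0005,0,-0.002],[0,0,0]],
  [-1,[0.0012,0,-0.0028],[0,0,0]],
  [-1,[0.002,0,-0.0035],[0,0,0]],
  [-1,[0.002,0,-0.0035],[0,0,0]],
])

```text
time: 7.78
tool_pos: [0.5908, 0.057, 0.2132]
tool_rot: [-3.14, -0.782, 0.35]
contact_force: [-6.1, -0.9, -5.7]
opening: 0.0003
```

```bash
python3 look.py l5 0.002
```

```text
{'time': np.float64(7.7833), 'qpos': array([-0.2558,  0.2205,  2.0426,  1.1576,  0.4558, -0.0031]), 'tool_pos': array([0.5908, 0.057 , 0.2132]), 'tool_rot': array([-3.1399, -0.7824,  0.3504]), 'contact_force': array([-6.0582, -0.9203, -5.6772]), 'torque': array([-0.4194,  1.7278,  0.1156]), 'opening': np.float64(0.0003)}
```

View pics/l5.png

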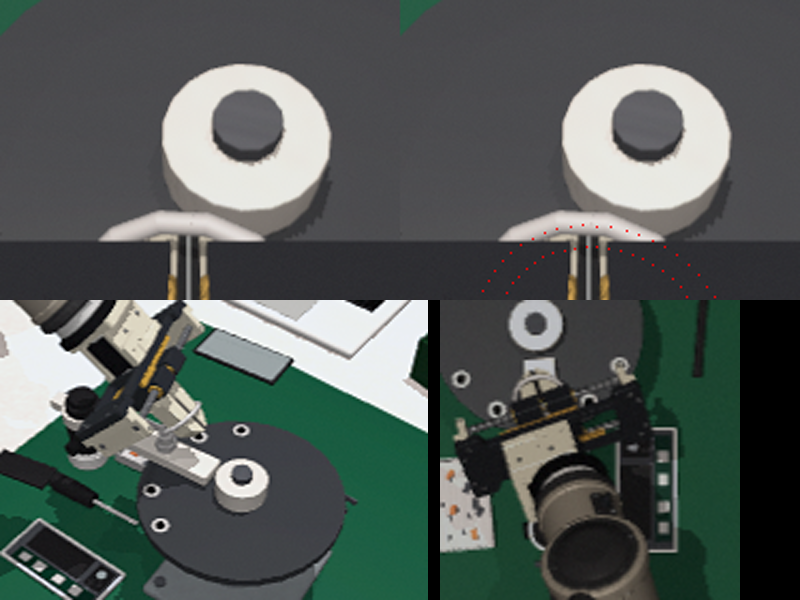

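jog_arm([
  [-1,[0.001,0,-0.001],[0,0,0]],
  [-1,[0.002,0,-0.002],[0,0,0]],
  [-1,[0.003,0,-0.003],[0,0,0]],
  [-1,[0.0042,0,-0.0042],[0,0,0]],
  [-1,[0.0042,0,-0.0042],[0,0,0]],
  [-1,[0.0042,0,-0.0042],[0,0,0]],
])

```text
time: 8.43
tool_pos: [0.5907, 0.057, 0.2189]
tool_rot: [-3.14, -0.782, 0.35]
contact_force: [-4.8, -0.4, -5.4]
opening: 0.0004
```

```bash
python3 - <<'E'
from h import *
d=eyes.read_camera("scene");print(status.observe()["tool_pos"],status.observe()["contact_force"])
a=cv2.imread("pics/scene0.png")[160:230,240:340]
b=d["img"][160:230,240:340,::-1]
cv2.imwrite("pics/l6.png",cv2.resize(np.hstack([a,b]),(800,280),interpolation=cv2.INTER_CUBIC))
E
```

```text
[0.59074684 0.05695481 0.21888277] [-5.39603438 -1.12514239 -5.04010291]
```

View pics/l6.png

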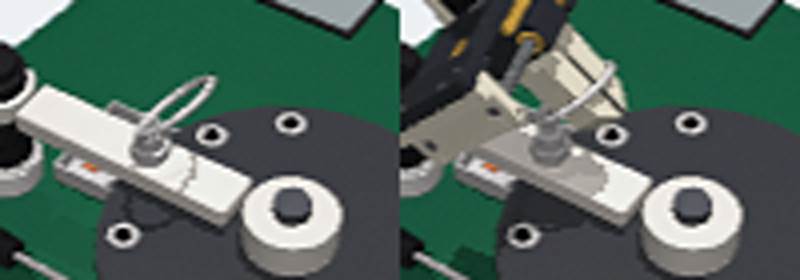

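```bash
python3 - <<'E'
from h import *
s=status.observe();p=s["tool_pos"];R=Ro.from_euler("xyz",s["tool_rot"])
for i in range(1,10):
    q=Ro.from_rotvec([0,0,.03*i]); a,b=delta(PIV+q.apply(p-PIV),q*R,p,R); print(i,a.round(4).tolist(),b.round(4).tolist())
E
```

```text
1 [-0.0004, 0.0016, -0.0004] [0.0211, -0.0, -0.0213]
2 [-0.0009, 0.0033, -0.0009] [0.0423, -0.0001, -0.0426]
3 [-0.0012, 0.005, -0.0012] [0.0634, -0.0001, -0.0638]
4 [-0.0016, 0.0067, -0.0016] [0.0846, -0.0002, -0.0851]
5 [-0.0019, 0.0084, -0.0019] [0.1057, -0.0002, -0.1064]
6 [-0.0021, 0.0101, -0.0021] [0.1269, -0.0002, -0.1277]
7 [-0.0024, 0.0119, -0.0024] [0.148, -0.0003, -0.149]
8 [-0.0026, 0.0136, -0.0026] [0.1691, -0.0003, -0.1703]
9 [-0.0027, 0.0153, -0.0027] [0.1903, -0.0004, -0.1915]
```

jog_arm([
  [-1,[-0.0004,0.0016,-0.0004],[0.021,0,-0.021]],
  [-1,[-0.0009,0.0033,-0.0009],[0.042,0,-0.043]],
  [-1,[-0.0012,0.005,-0.0012],[0.063,0,-0.064]],
  [-1,[-0.0016,0.0067,-0.0016],[0.085,0,-0.085]],
  [-1,[-0.0019,0.0084,-0.0019],[0.106,0,-0.106]],
  [-1,[-0.0019,0.0084,-0.0019],[0.106,0,-0.106]],
])

```text
time: 8.98
tool_pos: [0.5917, 0.0471, 0.219]
tool_rot: [-3.141, -0.782, 0.501]
contact_force: [-5.1, -1.4, -6.4]
opening: 0.0008
```

```bash
cat > ang.py <<'E'
from h import *
import sys
s=status.observe();print(s["tool_pos"].round(4),s["tool_rot"].round(3),s["contact_force"].round(1),s["qpos"].round(2))
R=Ro.from_euler("xyz",s["tool_rot"]);d=eyes.read_camera("wrist");d2=eyes.read_camera("top");d3=eyes.read_camera("scene")
if 1:
  C=cloud(d3); z=C[...,2]; rr=np.linalg.norm(C[...,:2]-PIV[:2],axis=-1)
  col=d3["img"].astype(int); m=(z>.162)&(z<.176)&(rr>.034)&(rr<.085)&(col.min(2)>90)
  p=C[m]; 
  if len(p)>20:
    q=p[:,:2]-PIV[:2]; a=np.arctan2(-q[:,1],-q[:,0])-YAW; print("bar pts",len(p),"angle mean",a.mean(),a.min(),a.max())
    for lo in(.036,.045,.055,.065):
      k=(rr[m]>lo)&(rr[m]<lo+.01); 
      if k.any(): t=rr[m][k]*np.sin(a[k]-a.mean()); print(lo,k.sum(),"centre ang",(a[k].min()+a[k].max())/2, "width",t.max()-t.min())
b=d3["img"][140:250,200:370,::-1];w=d["img"][90:260,160:420,::-1];t=d2["img"][160:290,205:335,::-1]
o=np.zeros((600,800,3),np.uint8);o[:300,:464]=cv2.resize(b,(464,300),interpolation=2);o[300:,:459]=cv2.resize(w,(459,300),interpolation=2);o[:330,470:800]=cv2.resize(t,(330,330),interpolation=2)
cv2.imwrite(f"pics/{sys.argv[1]}.png",o)
E
python3 ang.py a1
```

```text
[0.5917 0.0471 0.219 ] [-3.141 -0.782  0.501] [-5.1 -1.4 -6.4] [-0.35  0.24  1.99  1.09  0.64 -0.1 ]
bar pts 262 angle mean 0.20408835555364124 -0.2284915774004837 0.6024489099704834
0.036 54 centre ang 0.18697866628499984 width 0.0341800269883385
0.045 54 centre ang 0.1539786558004238 width 0.03466198834341778
0.055 52 centre ang 0.17749860475168422 width 0.03236153453546422
0.065 49 centre ang 0.165941412187711 width 0.03366913607437897
```

View pics/a1.png

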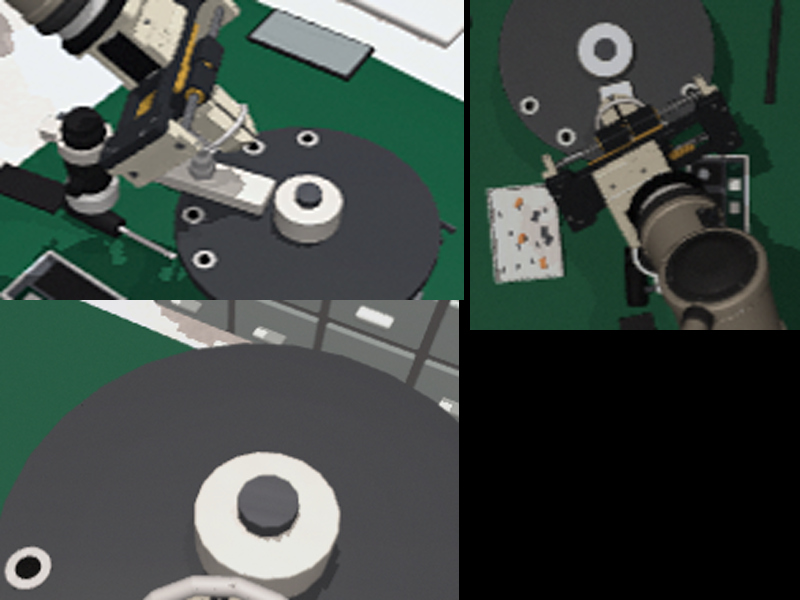

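jog_arm([
  [-1,[-0.0004,0.0016,-0.0004],[0.021,0,-0.021]],
  [-1,[-0.0009,0.0033,-0.0009],[0.042,0,-0.043]],
  [-1,[-0.0012,0.005,-0.0012],[0.063,0,-0.064]],
  [-1,[-0.0016,0.0067,-0.0016],[0.085,0,-0.085]],
  [-1,[-0.0019,0.0084,-0.0019],[0.106,0,-0.106]],
  [-1,[-0.0021,0.0101,-0.0021],[0.127,0,-0.128]],
  [-1,[-0.0024,0.0119,-0.0024],[0.148,0,-0.149]],
  [-1,[-0.0026,0.0136,-0.0026],[0.169,0,-0.17]],
  [-1,[-0.0027,0.0153,-0.0027],[0.19,0,-0.1915]],
  [-1,[-0.0027,0.0153,-0.0027],[0.19,0,-0.1915]],
])

```text
time: 9.97
tool_pos: [0.5964, 0.0315, 0.2192]
tool_rot: [3.14, -0.782, 0.772]
contact_force: [-2.7, -3.2, -5.4]
opening: 0.0006
```

```bash
python3 ang.py a2; python3 - <<'E'
from h import *
s=status.observe()
p0=np.array([.59074684,.05695481,.21888]);a0=.35
p=s["tool_pos"]; f=lambda p:np.arctan2(*(p-PIV)[1::-1]); print("tcp swing",f(p)-f(p0),"r",np.hypot(*(p-PIV)[:2]),np.hypot(*(p0-PIV)[:2]),"yaw",s["tool_rot"][2]-a0)
E
```

```text
[0.5964 0.0315 0.2192] [ 3.14  -0.782  0.772] [-2.7 -3.2 -5.4] [-0.45  0.33  1.86  0.99  0.92 -0.27]
bar pts 276 angle mean 0.4930836452756565 0.005086889021992558 0.8520405869262496
0.036 55 centre ang 0.42856373797412106 width 0.035228066537891935
0.045 60 centre ang 0.43733713707196925 width 0.035804972671108826
0.055 53 centre ang 0.45171752005816945 width 0.03320796659285963
0.065 52 centre ang 0.4493881546045655 width 0.03440480989977367
tcp swing -5.846268529184069 r 0.058370651932712764 0.05877645962561624 yaw 0.41957885658993754
```

View pics/a2.png

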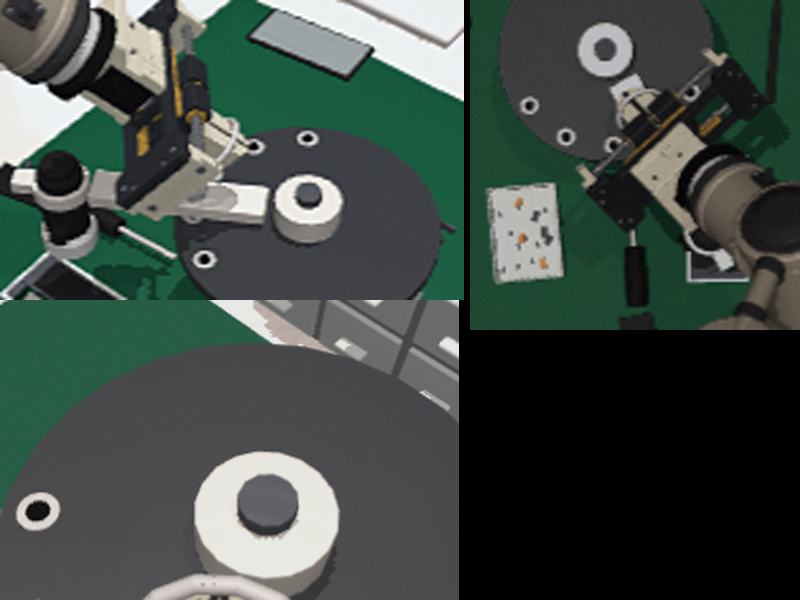

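jog_arm([
  [-1,[-0.0004,0.0016,-0.0004],[0.021,0,-0.021]],
  [-1,[-0.0009,0.0033,-0.0009],[0.042,0,-0.043]],
  [-1,[-0.0012,0.0048,-0.0012],[0.061,0,-0.061]],
  [-1,[-0.0012,0.0048,-0.0012],[0.061,0,-0.061]],
  [-1,[-0.0012,0.0048,-0.0012],[0.061,0,-0.061]],
])

```text
time: 10.53
tool_pos: [0.5979, 0.0277, 0.2193]
tool_rot: [3.141, -0.783, 0.856]
contact_force: [-2.9, -4.1, -5.5]
opening: 0.0006
```

```bash
python3 ang.py a3; python3 - <<'E'
from h import *
s=status.observe()
p0=np.array([.59074684,.05695481,.21888]);a0=.35
p=s["tool_pos"]; f=lambda p:np.arctan2(*(p-PIV)[1::-1])%6.2832; print("tcp swing",f(p)-f(p0),"r",np.hypot(*(p-PIV)[:2]),"yaw",s["tool_rot"][2]-a0)
for n in("scene","top"):
  d=eyes.read_camera(n);C=cloud(d);z=C[...,2];rr=np.linalg.norm(C[...,:2]-[.4718,-.0731],axis=-1)
  p=C[(z>.182)&(z<.195)&(rr<.045)];print(n,len(p),p.mean(0) if len(p) else 0,(p.min(0)+p.max(0))/2 if len(p) else 0)
E
```

```text
[0.5979 0.0277 0.2193] [ 3.141 -0.783  0.856] [-2.9 -4.1 -5.5] [-0.47  0.36  1.81  0.95  1.   -0.31]
bar pts 264 angle mean 0.5786506875266602 0.10412602642052059 0.9272124086229491
0.036 53 centre ang 0.5156692175217348 width 0.033211662541441166
0.045 59 centre ang 0.5386474343472059 width 0.03369054211216332
0.055 54 centre ang 0.529398388024797 width 0.032357055740849835
0.065 52 centre ang 0.5371413148297497 width 0.03211638985145388
tcp swing 0.5139069549772435 r 0.058534360239905825 yaw 0.505915005285586
scene 168 [ 0.47455816 -0.07192035  0.18957474] [ 0.47436312 -0.07123155  0.18836436]
top 54 [ 0.4588874  -0.06825522  0.18909414] [ 0.45999958 -0.06884113  0.1888329 ]
```

View pics/a3.png

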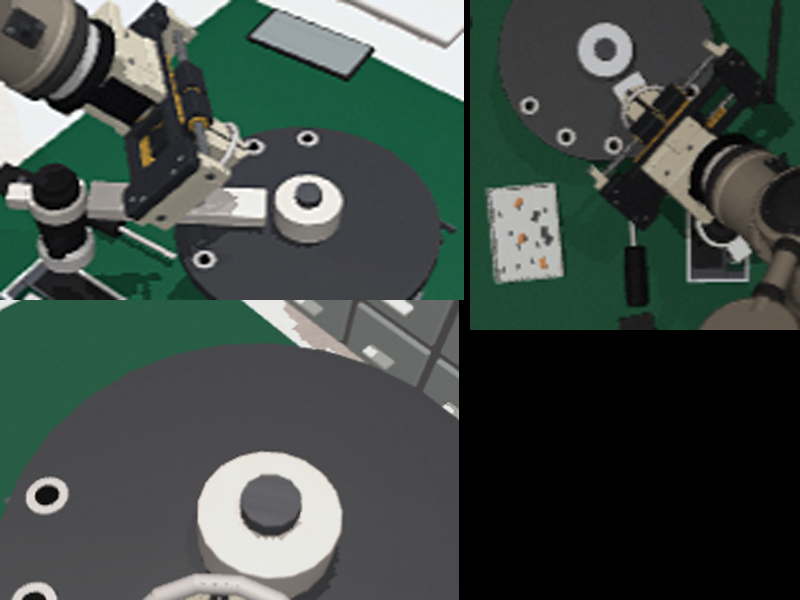

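jog_arm([
  [-1,[-0.0014,0,0.0014],[0,0,0]],
  [-1,[-0.0028,0,0.0028],[0,0,0]],
  [-1,[-0.0042,0,0.0042],[0,0,0]],
  [-1,[-0.0056,0,0.0056],[0,0,0]],
  [-1,[-0.0071,0,0.0071],[0,0,0]],
  [-1,[-0.0071,0,0.0071],[0,0,0]],
])

```text
time: 11.28
tool_pos: [0.5978, 0.0279, 0.209]
tool_rot: [-3.141, -0.784, 0.856]
contact_force: [-2.2, -3.8, -4.0]
opening: 0.0005
```

```bash
python3 ang.py a4
```

```text
[0.5978 0.0279 0.209 ] [-3.141 -0.784  0.856] [-2.2 -3.8 -4. ] [-0.47  0.38  1.82  0.96  0.98 -0.33]
bar pts 240 angle mean 0.5845216734556707 0.07034718207071071 1.0133454873058163
0.036 53 centre ang 0.5418463346882635 width 0.0359803296775425
0.045 55 centre ang 0.5236559325755681 width 0.034529053247289054
0.055 55 centre ang 0.5373642329597424 width 0.03312973560604372
0.065 45 centre ang 0.5281580223195954 width 0.03288979356758083
```

View pics/a4.png

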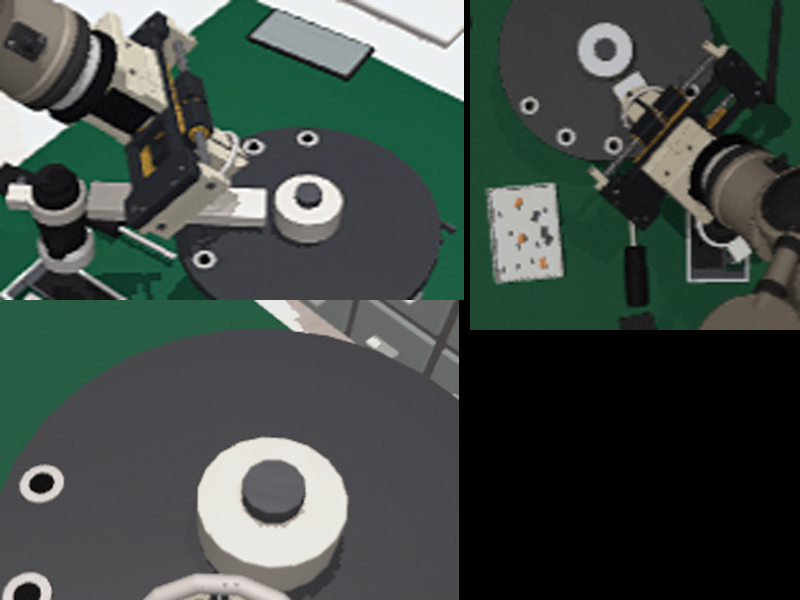

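jog_arm([
  [-1,[-0.001,0,0.001],[0,0,0]],
  [-1,[-0.0025,0,0.002],[0,0,0]],
  [-1,[-0.004,0,0.002],[0,0,0]],
  [-1,[-0.0055,0,0.002],[0,0,0]],
  [-1,[-0.007,0,0.002],[0,0,0]],
  [-1,[-0.0075,0,0.002],[0,0,0]],
  [-1,[-0.0075,0,0.002],[0,0,0]],
])

```text
time: 12.02
tool_pos: [0.5952, 0.0252, 0.2027]
tool_rot: [-3.14, -0.784, 0.856]
contact_force: [-0.2, 0.7, -0.9]
opening: 0.0004
```

```bash
python3 look.py b1 0 0.524
```

```text
{'time': np.float64(12.0167), 'qpos': array([-0.4751,  0.3822,  1.831 ,  0.9728,  0.9796, -0.355 ]), 'tool_pos': array([0.5952, 0.0252, 0.2027]), 'tool_rot': array([-3.1404, -0.7839,  0.8563]), 'contact_force': array([-0.1818,  0.6812, -0.8548]), 'torque': array([-0.4301,  0.3587,  0.006 ]), 'opening': np.float64(0.0004)}
```

View pics/b1.png

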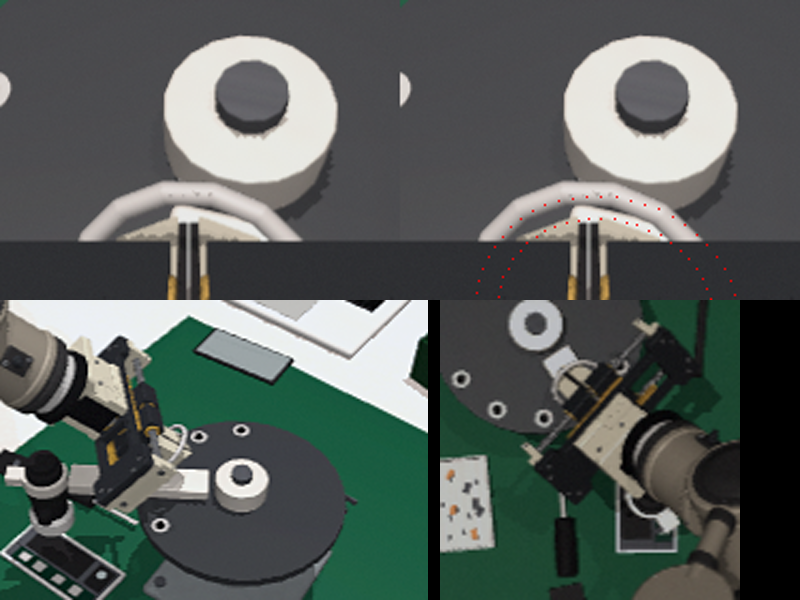

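```bash
python3 - <<'E'
from h import *
for k in (.02,-.1): print(k,*[x.round(4) for x in delta(*goal(k,.524))])
E
```

```text
0.02 [-0.0018  0.0011 -0.0058] [ 0.0128  0.0016 -0.0138]
-0.1 [-0.0019  0.0026 -0.1258] [ 0.0128  0.0016 -0.0138]
```

jog_arm([
  [-1,[-0.0018,0.001,0],[0,0,0]],
  [-1,[-0.0018,0.001,-0.006],[0,0,0]],
  [-1,[-0.0018,0.001,-0.014],[0,0,0]],
  [-1,[-0.0018,0.001,-0.024],[0,0,0]],
  [-1,[-0.0018,0.001,-0.036],[0,0,0]],
  [-1,[-0.0018,0.001,-0.05],[0,0,0]],
  [-1,[-0.0018,0.001,-0.07],[0,0,0]],
  [-1,[-0.0018,0.001,-0.09],[0,0,0]],
  [-1,[-0.0018,0.001,-0.12],[0,0,0]],
  [-1,[-0.0018,0.001,-0.15],[0,0,0]],
  [-1,[-0.0018,0.001,-0.15],[0,0,0]],
])

```text
time: 13.08
tool_pos: [0.5254, -0.06, 0.3121]
tool_rot: [3.132, -0.783, 0.861]
contact_force: [0.1, 0.2, 0.3]
opening: 0.0007
```

```bash
python3 look.py b2 0 0.524; python3 ang.py b3
```

```text
{'time': np.float64(13.0833), 'qpos': array([-0.7188,  0.1939,  1.7514,  0.8202,  1.3052, -0.2772]), 'tool_pos': array([ 0.5254, -0.06  ,  0.3121]), 'tool_rot': array([ 3.1316, -0.7833,  0.861 ]), 'contact_force': array([0.0619, 0.1888, 0.2959]), 'torque': array([-0.4109,  0.3491, -0.0367]), 'opening': np.float64(0.0007)}
[ 0.5255 -0.057   0.3078] [-3.141 -0.783  0.856] [-0.9 -0.1 -0.7] [-0.71  0.2   1.76  0.82  1.3  -0.28]
bar pts 263 angle mean 0.566240622524707 0.06456240296580441 0.9560125531152074
0.036 54 centre ang 0.5102874780405059 width 0.03536226728811803
0.045 51 centre ang 0.5425348865232158 width 0.032700103432994315
0.055 56 centre ang 0.5557620244731797 width 0.03413814898503262
0.065 50 centre ang 0.525244889200197 width 0.033647106805597966
```

View pics/b2.png

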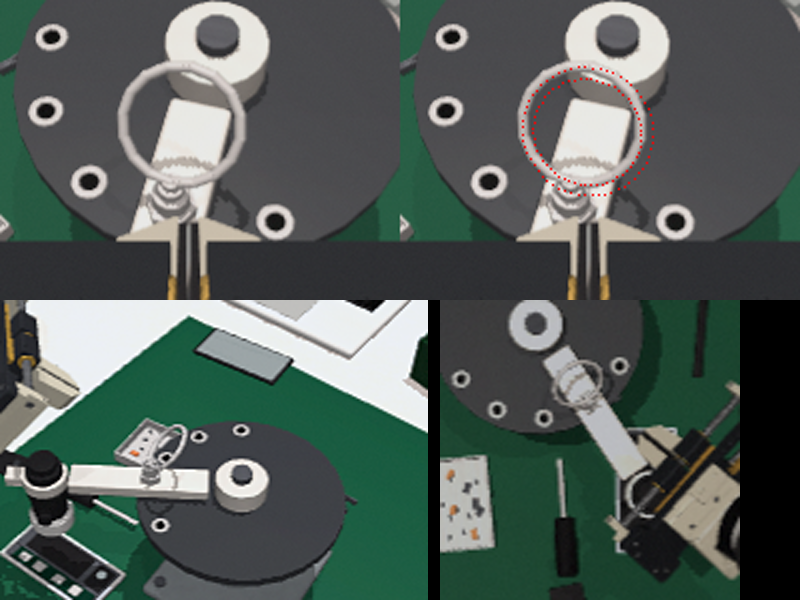

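View pics/b3.png

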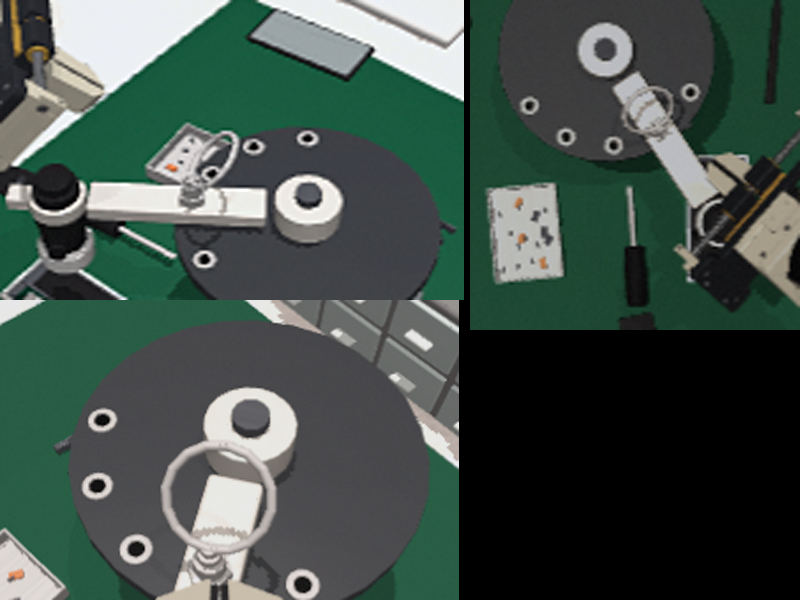

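```bash
python3 - <<'E'
from h import *
s=status.observe();d=eyes.read_camera("wrist")
R=Ro.from_euler("xyz",s["tool_rot"]);Tt=np.eye(4);Tt[:3,:3]=R.as_matrix();Tt[:3,3]=s["tool_pos"];T=Tt@d["tool_from_camera"]
u,c=geom(.524);y=np.cross([0,0,1],u);zz=(u+[0,0,1])/2**.5
C=cloud(d,T); z=C[...,2]; m=(z>.2)&(z<.265)&(np.linalg.norm(C[...,:2]-c[:2],axis=-1)<.05)&(np.arange(420)[:,None]<255)
p=C[m]; L=np.c_[(p-c)@((u-[0,0,1])/2**.5),(p-c)@y,(p-c)@zz]
A=np.c_[2*L[:,1:],np.ones(len(L))]; q=np.linalg.lstsq(A,(L[:,1:]**2).sum(1),rcond=None)[0]; print(len(p),"axis",np.median(L[:,0]),"y,z",q[:2],"r",np.sqrt(q[2]+q[:2]@q[:2]),"zmax",z[m].max())
E
```

```text
1124 axis -0.001516377267652242 y,z [0.00331763 0.00322906] r 0.02613689716694917 zmax 0.24266111711316501
```

jog_arm([
  [-1,[0.01,0,-0.03],[0,0,0]],
  [-1,[0.02,0,-0.06],[0,0,0]],
  [-1,[0.03,0,-0.09],[0,0,0]],
  [-1,[0.04,0,-0.12],[0,0,0]],
  [-1,[0.04,0,-0.12],[0,0,0]],
  [-1,[0.04,0,-0.12],[0,0,0]],
])

```text
time: 13.93
tool_pos: [0.4893, -0.0996, 0.4213]
tool_rot: [3.14, -0.783, 0.858]
contact_force: [0.5, 0.5, -1.2]
opening: 0.0003
```

```bash
python3 ang.py b4; python3 - <<'E'
from h import *
for n in("scene","top"):
  d=eyes.read_camera(n);C=cloud(d);z=C[...,2];rr=np.linalg.norm(C[...,:2]-[.4718,-.0731],axis=-1)
  p=C[(z>.182)&(z<.195)&(rr<.04)];print(n,len(p),(p.min(0)+p.max(0))/2 if len(p) else 0)
  u,c=geom(.524); m=(z>.2)&(z<.27)&(np.linalg.norm(C[...,:2]-c[:2],axis=-1)<.04); print("ring",m.sum(),np.sort(z[m])[-5:] if m.any() else 0)
cv2.imwrite("pics/topend.png",d["img"][100:330,120:440,::-1])
E
```

```text
[ 0.4893 -0.0996  0.4213] [ 3.14  -0.783  0.858] [ 0.5  0.5 -1.2] [-0.84  0.11  1.55  0.78  1.6  -0.15]
bar pts 269 angle mean 0.5715335357367649 0.09376264950947065 0.9626636579965978
0.036 54 centre ang 0.5282131537530342 width 0.03369664008563697
0.045 57 centre ang 0.5341078285121097 width 0.03451817953057988
0.055 54 centre ang 0.5077075642405627 width 0.034437684809408266
0.065 50 centre ang 0.5333507697875359 width 0.03175742421614245
scene 168 [ 0.47291715 -0.07115264  0.18832496]
ring 121 [0.24133934 0.24163529 0.24191067 0.24193591 0.24202857]
top 145 [ 0.4694212  -0.07137671  0.18848362]
ring 107 [0.2430932  0.24407163 0.24425039 0.24643262 0.24818805]
```

View pics/topend.png

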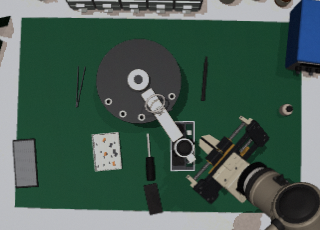

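```bash
python3 -c "
from cell import job; print(job.hand_in())"
```

```text
the job is handed in; nothing more can be done
None
```

The microscope now stands over the opened phone, with the index pin down in the next hole, and I handed the job in. The hand-in reports no verdict, so the result rests on my own checks.

I put the shut fingertips through the pull ring along its axis and lifted the pin about 12–13 mm. Then I swung the arm +0.52 rad about the pivot, lowered the pin, and withdrew straight back. The job took about 14 s of the 48 s allowed.

Last checks:
- **Pin:** the ring's highest point reads 0.2427 m with the wrist camera, against 0.2425 m when the pin was home at the start. The fitted ring position is also within about 1 mm of the start, so the pin is home.
- **Arm angle:** about 0.52–0.53 rad. The separate bar readings scatter between 0.51 and 0.53, which is too coarse to prove the limit alone, but the pin seated in the hole settles it.
- **Microscope:** about 5 mm from the phone's centre as measured at the start. I did not measure the phone again, but in the last top picture it and the other things lie where they were.
- **Force:** the highest wrist force I read while hooked on the ring was about 9 N, well under the 30 N limit. After withdrawing it was near zero and the arm was clear of everything.

One disagreement remained: the wrist camera placed the ring about 3 mm to the side of the top camera's position. I aimed between the two, and the finger went in without touching the ring.

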